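# Set out the bench for the next brass tile

## Task

Set the bench out for the next brass tile: put the wooden buffing block flat to the right of the steel bench block (right and left as you face the bench from the robot), level with it, with a gap of about 3 cm and its long sides parallel to the steel block's side; stand the eye loupe, now on the steel block, upright on the middle of the buffing block. Lay the brass tile flat on the middle of the steel block, square with it, and stand the jar upright midway between the steel block and the roll of tape, in line with them and touching neither. Leave the steel block, the roll of tape, the standing eraser and the pliers where they are.

Things in the scene. Friction and masses are not known exactly. Their poses are not given: they have to be found in the camera images.
- steel_block: polished plain steel bench block, a square plate 70 x 70 x 22 mm, 0.8 kg, lying loose on the bench; the middle of the row to be set out. Origin: centre of its underside; z up. It is turned at most 0.15 rad: its x axis points roughly away from the robot and its y axis roughly to the robot's left, each square to a side face. The eye loupe stands on it at the start.
- tape_roll: roll of tan masking tape lying flat, outside diameter 94 mm, height 18 mm, loose; 185 to 205 mm to the left (+y) of the steel block, centre to centre, and in line with it within 10 mm. Origin: centre of its underside, z up. Beyond it the monitor comes forward to 0.67 m straight ahead of the robot's axis, from 80 mm up: swing past with the hand within 0.5 m
- buff_block: dark hardwood buffing block with small felt spots on its sides, 49 mm (its x) x 100 mm (its y, the long way) x 24 mm high, lying flat, loose, 0.09 kg. Origin: centre of its underside, z up. Grasp it across the 49 mm
- loupe: black eye loupe, an upright barrel of 33 mm diameter and 35 mm height with a pale glass top, loose; at the start it stands on the steel block (its foot 22 mm above the bench), within 10 mm of the block's middle along each side. Origin: centre of its underside, z up
- tile: thin pressed brass tile, 54 mm (its x) x 38 mm (its y) x 5 mm thick, lying flat on the bench, loose. Origin: centre of its underside, z up. Pick it by its edges with the fingertips, across the 38 mm
- jar: squat grey jar with a black screw lid (fixed), 49 mm diameter (the lid 47 mm), 50 mm high, standing upright, loose, about 0.11 kg. Origin: centre of its underside, z up
- eraser: white block eraser standing on end, 16 x 28 mm in plan and 50 mm high, loose, a bystander behind the steel block (about 95 mm beyond its middle): leave it standing where it is. Origin: centre of its underside, z up
- pliers: pliers with red handles lying flat, 44 x 151 x 10 mm, loose, a bystander at the right end of the bench: leave alone. Origin: centre of its underside, long way along its y

How it is judged (in metres and radians):
At the end, for the whole second after the job is handed in: Buffing block flat, right of the steel block: centres 72-107 mm apart, level within 18 mm, parallel within 0.2 rad; loupe upright within 14 mm of its middle; tile flat on the steel block, 12 mm, 0.2 rad; jar upright, 20 mm off line, 80-118 mm from steel block, 83-118 mm from roll; all at rest (x of buff_block in the frame of steel_block between -0.018 and 0.018 m and y of buff_block in the frame of steel_block between -0.107 and -0.072 m and z of buff_block in the frame of steel_block between -0.006 and 0.006 m and angle between each of buff_block, loupe, tile, jar's own z axis and vertical below 0.1 rad and angle between the y axis of buff_block and the x axis of steel_block, either way round below 0.2 rad and horizontal distance between loupe and buff_block below 0.014 m and z of loupe in the frame of buff_block between 0.019 and 0.029 m and horizontal distance between tile and steel_block below 0.012 m and z of tile in the frame of steel_block between 0.017 and 0.027 m and (angle between the x axis of tile and the x axis of steel_block, either way round below 0.2 rad or angle between the x axis of tile and the y axis of steel_block, either way round below 0.2 rad) and x of jar in the frame of steel_block between -0.02 and 0.02 m and horizontal distance between jar and steel_block between 0.08 and 0.118 m and horizontal distance between jar and tape_roll between 0.083 and 0.118 m and z of jar in the frame of steel_block between -0.006 and 0.006 m and linear speed of each of buff_block, loupe, tile, jar, steel_block below 0.02 m/s); the robot touches nothing.
It fails at once if the steel block or the tape roll is pushed more than 12 mm (distance of any of steel_block, tape_roll from where it was at the start of the episode above 0.012 m).
It fails at once if the eraser is knocked over or moved more than 20 mm (distance of eraser from where it was at the start of the episode above 0.02 m or angle between eraser's own z axis and vertical above 0.5 rad).
It fails at once if the pliers are moved more than 20 mm (distance of pliers from where it was at the start of the episode above 0.02 m).
It fails at once if the loupe or the jar is tipped over (angle between any of loupe, jar's own z axis and vertical above 0.8 rad).
It also fails if it takes over 112 s, if anything falls off the work surface, if the arm or the gripper's body presses on something with over 40 N, if the wrist force passes 120 N, or if a joint passes its speed limit or range.

## Robot

A 6-joint arm with a two-finger parallel gripper is mounted at the origin on a cart in front of the work surface, level with it; the furniture and walls round the work are solid. World frame = base frame: x ahead of the robot, y to its left, z up, the work surface at z = 0. Lengths are in mm, angles in rad, forces in N, time in s.
With the tool pointing down it reaches from about 375 to 750 mm from the base axis. Payload 9 kg.
Tool frame: the origin (TCP) lies at the very end of the fingers, on their centre line; the grasp point (between the pads) lies 19 mm behind it (r.grasp_offset is the distance from the TCP to the grasp point, in mm); z points along the fingers, y is the line along which they close (so a half turn about z gives the same grasp; the last joint's range is limited). The gripper opens to 85 mm and grips with 20 to 120 N. Pads are 22 mm wide; open, the fingers measure 114 mm over their backs; the gripper's body (76 mm by 85 mm) begins 54 mm behind the grasp point. The pads swing forward as they close: fully open they stand 13 mm farther back than shut.
Start: joints at [0.949, 0.104, 0.097, 1.564, 0, 1.353], TCP at [235.759, 551.778, 191.931] pointing down, gripper open.
Joint ranges: [-2.99, 2.99], [-0.84, 1.86], [-1.1, 1.16], [-1.84, 2.11], [-1.51, 1.56], [-3.14, 3.14]. Speed limits (rad/s): [2.22, 2.22, 2.57, 3.14, 3.14, 3.14].

## Interface

Orientations are given as a rotation vector (axis times angle).
In Python, from bench import r gives the robot as it stands. The module is installed in compiled form; this text tells all that it offers.
- The arm moves only by the tool jog_arm, never from a script. Its argument "moves" is a list of rows, each a list of 3 entries, a list of its own where there are three numbers: the shift along the world's x, y, z in cm, then the turn, a rotation vector about the world's x, y, z in rad, then the closure, from 0 (fully open) to 1 (shut). In form: [[[dx, dy, dz], [rx, ry, rz], claw], ...]. A call has 1 to 12 rows; each row shifts and turns the commanded pose from where the row before left it; what a row does not reach is not made up. A row lasts 1/8 s, in which the tool goes at most 62.5 mm and 10.7 degrees, less where a joint would pass 70% of its speed; a pose out of reach is approached as far as the arm can. A call with a gripper value outside its range is refused whole. The fingers move at their own pace and stop on an object; "newtons" is the grip in N (left out, the last holds). Time passes only in rows, so rows that do not move let the fingers close. It gives the time, the measured TCP pose, the force, the opening and the grip force at its end, in the units of the state.
- r.observe(): the state, without advancing time (a new reading comes with each control period).
- r.capture(name): name is "side" or "top" or "wrist"; returns a dict with "pixels" (400x640x3 uint8, red, green, blue), "depth" (400x640 float32, mm along the optical axis (not along the pixel's ray), 0 where there is no reading), "fovy" (degrees; the focal length in pixels is half the picture's height over the tangent of half this angle, whatever the lens; pixels are square), "cx", "cy" (the principal point, pixels), "world_from_camera" (4x4, takes a point from camera to world coordinates); the wrist camera has in their place "hand_eye" (4x4, takes a point from camera to tool coordinates, whose origin is the TCP and whose axes are the flange's). Camera axes: x right, y down, z forward; pixel columns grow to the right and rows downward; lengths in mm; the calibration is good to about 2 mm. A picture is of the moment at which its call begins: read the wrist's pose just before it.
- r.hand_in(): hands the job in; it is judged then, once.
Trained networks look in a picture, given as the dict that the camera call returned (one of the last four; its "shot" number tells which), for a name from the list of things; names that differ only in an ending like _2 or _b are one class to them, and where a whole thing is asked for, a point or a joint stands for the part that bears it (a point fixed in the world has none). Each returns a list of dicts, best first, with "p" (0 to 1); they miss things now and then, are a little off and sometimes report something else, mostly with a low value. They report only what shows in the picture. A call takes as long as a camera call.
- r.recognise(picture, label): "xy" ([column, row] in pixels, amid what is visible of it).
- r.trace(picture, label): "region" (400x640 bool, what is visible of it) and "xy" ([column, row] in pixels, amid what is visible of it).
- r.spot_point(picture, label): "xy" ([column, row] in pixels: a listed point, or the origin of a listed thing).
The state is a dict: "t": time; "q": joint angles; "joint_vel": joint speeds; "tau": joint torques, N m; "ee_pos": TCP position; "eef_rot": TCP orientation; "force": force on the tool from outside, world axes, zero at the start; "torque": the same for the moment, N m; "opening": finger opening in mm; "finger_force": force on a finger pad.
Only numpy, scipy, OpenCV 4.12 (cv2) and the standard library are available. Lean on these libraries where they do the work, as an engineer would, in place of code of your own. Each camera call takes 0.05 s, during which the arm holds its last target. There are 200 camera calls.

## Working session

There is one attempt and no reset: what is moved stays moved. The work goes in short steps, Python scripts to look and compute and a tool call to move; the robot and the scene stay as the last step left them, time stands still between calls to the robot, and variables do not carry over. Pictures are saved under pics/ and viewed, at most 14 in all, crops included, and the job is handed in when it is done.

Besides the shell and the picture viewer there is one more tool, called after "Request:" as name([rows], argument=value, ...), one row to a line, values as JSON. jog_arm: Moves the arm, as the interface text tells. Its arguments: {"type":"object","properties":{"moves":{"type":"array","items":{"type":"array"}},"newtons":{"type":"number"}},"required":["moves"]}

```bash
mkdir -p pics; cat > h.py <<'E'
import numpy as np, cv2
from scipy.spatial.transform import Rotation as R
from bench import r
NAMES="steel_block tape_roll buff_block loupe tile jar eraser pliers".split()
def shot(cam):
    s=r.observe(); c=r.capture(cam)
    if "world_from_camera" in c: W=np.array(c["world_from_camera"])
    else:
        T=np.eye(4); T[:3,:3]=R.from_rotvec(s["eef_rot"]).as_matrix(); T[:3,3]=s["ee_pos"]; W=T@np.array(c["hand_eye"])
    c["W"]=W; c["f"]=200/np.tan(np.radians(c["fovy"])/2); return c
def ray(c,xy):
    xy=np.asarray(xy,float).reshape(-1,2)
    d=np.c_[(xy[:,0]-c["cx"])/c["f"],(xy[:,1]-c["cy"])/c["f"],np.ones(len(xy))]
    return c["W"][:3,3], d@c["W"][:3,:3].T
def onz(c,xy,z):
    o,d=ray(c,xy); return o+d*((z-o[2])/d[:,2])[:,None]
def cloud(c,m):
    v,u=np.nonzero(m&(c["depth"]>0)); o,d=ray(c,np.c_[u,v]); return o+d*c["depth"][v,u][:,None]
def save(c,n): cv2.imwrite("pics/"+n+".png",c["pixels"][:,:,::-1])
def look(c,n):
    """trace n; top-surface height, min-area rect of top points (xy mm)"""
    t=r.trace(c,n)
    if not t: print(n,"none"); return
    t=t[0]; P=cloud(c,t["region"])
    if len(P)<20: print(n,t["p"],t["xy"],"few"); return
    z=np.percentile(P[:,2],90); Q=P[abs(P[:,2]-z)<4]
    (a,b),(w,h),g=cv2.minAreaRect(Q[:,:2].astype(np.float32))
    print(n,"p%.2f"%t["p"],np.round(t["xy"]),"ztop %.1f"%z,"ctr %.1f %.1f"%(a,b),"size %.1f %.1f ang %.1f"%(w,h,g),"mean",np.round(Q.mean(0),1),len(Q))
E
python3 - <<'E'
from h import *
print(r.observe()["ee_pos"], r.observe()["eef_rot"],r.grasp_offset)
for cam in("top","side"):
    c=shot(cam); save(c,cam+"0"); print(cam,np.round(c["W"][:3,3]),np.round(c["W"][:3,2],2))
    for n in NAMES: look(c,n)
E
```

```text
[235.49226383 551.43660642 191.13778519] [-6.29787058e-01 -3.07727695e+00  1.90927866e-03] 18.700000000000003
top [ 335.   -8. 1275.] [ 0.16  0.01 -0.99]
steel_block p0.86 [386. 220.] ztop 25.7 ctr 482.9 -201.1 size 68.9 68.6 ang 0.3 mean [ 479. -198.   24.] 236
tape_roll p0.74 [320. 223.] ztop 20.8 ctr 480.7 -5.7 size 90.8 90.9 ang 46.2 mean [480.4  -6.9  19.1] 357
buff_block p0.85 [191. 213.] ztop 26.5 ctr 486.8 405.2 size 46.7 94.5 ang 29.8 mean [486.6 404.6  24.9] 296
loupe p0.49 [392. 216.] ztop 59.7 ctr 485.1 -204.4 size 28.2 32.4 ang 34.8 mean [ 483.8 -204.6   57.9] 68
tile p0.56 [226. 192.] ztop 6.8 ctr 551.6 316.2 size 54.2 41.1 ang 38.8 mean [551.2 316.    5.1] 108
jar p0.80 [249. 221.] ztop 51.9 ctr 457.1 229.3 size 43.2 39.8 ang 0.6 mean [457.  230.5  50.5] 133
eraser p0.59 [406. 188.] ztop 52.9 ctr 575.9 -254.3 size 14.3 25.1 ang 11.9 mean [ 575.7 -254.7   52. ] 27
pliers p0.52 [470. 220.] ztop 12.6 ctr 479.7 -435.7 size 138.4 41.3 ang 85.9 mean [ 481.5 -436.3   11. ] 152
side [ 161. 1284.  649.] [ 0.24 -0.88 -0.42]
steel_block p0.64 [338. 187.] ztop 23.4 ctr 479.5 -195.1 size 75.8 70.6 ang 88.1 mean [ 476.9 -188.2   22.1] 127
tape_roll p0.62 [266. 260.] ztop 6.1 ctr 547.4 322.7 size 53.0 39.5 ang 38.6 mean [550.3 322.    4.5] 115
buff_block p0.56 [276. 282.] ztop 25.4 ctr 484.4 410.7 size 48.1 102.7 ang 29.2 mean [482.6 414.3  24. ] 495
loupe p0.58 [337. 181.] ztop 56.7 ctr 482.1 -197.7 size 27.9 36.8 ang 12.7 mean [ 480.9 -195.9   56.3] 30
tile p0.51 [265. 260.] ztop 6.0 ctr 547.6 321.8 size 52.6 44.9 ang 36.6 mean [549.5 320.9   4.5] 122
jar p0.83 [305. 247.] ztop 50.1 ctr 453.4 237.1 size 42.6 43.9 ang 16.9 mean [453.3 238.9  49.4] 125
eraser p0.49 [281. 283.] ztop 25.4 ctr 483.6 411.8 size 47.7 100.1 ang 29.4 mean [482.1 415.6  24. ] 479
pliers p0.54 [348. 166.] ztop 10.5 ctr 482.2 -433.3 size 126.3 20.6 ang 81.2 mean [ 484.9 -440.5    8.7] 25
```

View pics/top0.png

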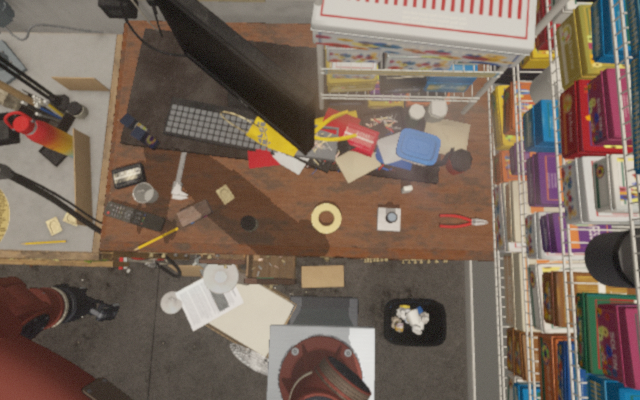

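View pics/side0.png

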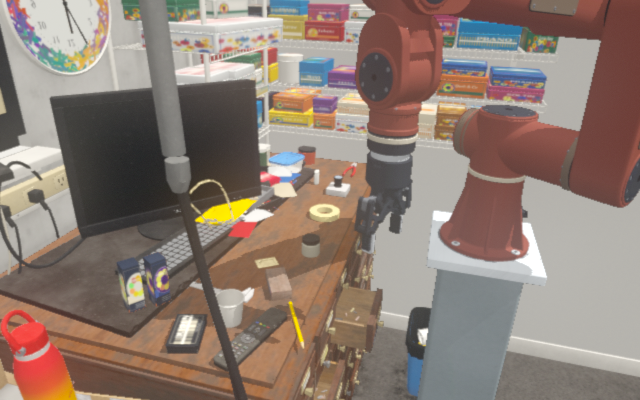

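The top view shows steel block (388,219), tape (326,217), jar (249,222), buffing block (193,213), tile (225,193), eraser (407,188) and pliers (463,220). These agree with the network's top-view detections. The side view's tape_roll and eraser reports are false: they sit on the tile and the buffing block.

Next I'll move above the buffing block.

Request:
jog_arm([
  [[3.5, -2, 0], [0, 0, -0.09], 0],
  [[3.5, -2, 0], [0, 0, -0.09], 0],
  [[3.5, -2, 0], [0, 0, -0.09], 0],
  [[3.5, -2, 0], [0, 0, -0.09], 0],
  [[3.5, -2, 0], [0, 0, -0.09], 0],
  [[3.5, -2, 0], [0, 0, -0.1], 0],
  [[3.5, -2.2, 0], [0, 0, -0.1], 0],
  [[0, 0, 0], [0, 0, 0], 0],
], newtons=40)

```text
t: 1.9
ee_pos: [482.8, 408.0, 191.4]
eef_rot: [1.585, 2.712, -0.001]
force: [-0.4, 0.2, 0.0]
opening: 85.6
finger_force: 0.0
```

```bash
python3 - <<'E'
from h import *
c=shot("wrist"); save(c,"w1"); s=r.observe(); print(np.round(s["ee_pos"],1),np.round(R.from_rotvec(s["eef_rot"]).as_matrix()[:,1],3),s["opening"],np.round(s["q"],2))
print(np.round(c["hand_eye"],2))
for n in("buff_block","tile","jar"): look(c,n)
E
```

```text
[481.5 409.  191.6] [ 0.87   0.493 -0.   ] 85.59890238389445 [0.5  0.2  0.21 1.57 0.   1.55]
[[-0.000e+00 -9.500e-01 -3.000e-01  7.559e+01]
 [ 1.000e+00 -0.000e+00  0.000e+00 -1.000e-02]
 [-0.000e+00 -3.000e-01  9.500e-01 -1.817e+02]
 [ 0.000e+00  0.000e+00  0.000e+00  1.000e+00]]
buff_block p0.70 [316. 166.] ztop 24.6 ctr 485.4 409.1 size 47.8 99.3 ang 29.3 mean [484.2 411.2  23.6] 3832
tile p0.61 [327. 251.] ztop 5.2 ctr 549.1 319.8 size 53.6 39.5 ang 36.3 mean [549.9 320.3   4. ] 841
jar p0.93 [231. 279.] ztop 49.7 ctr 465.6 238.5 size 24.5 46.0 ang 21.8 mean [464.4 239.4  49. ] 572
```

View pics/w1.png

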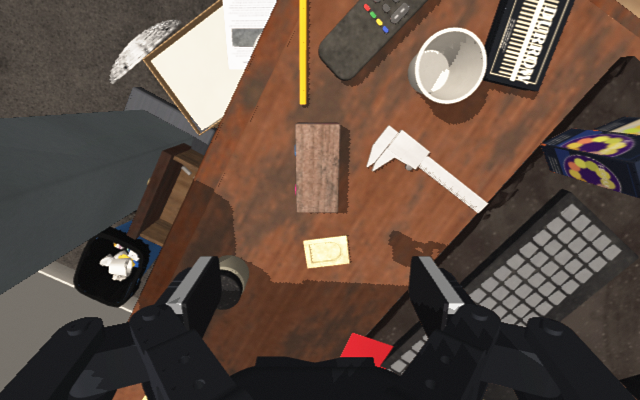

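The wrist view shows the buffing block at (318,167), the tile at (327,251) and the jar at (230,280). A caliper lies just to the right of the block, so I'll pre-close the fingers a little before descending.

Request:
jog_arm([
  [[0.2, 0, -5], [0, 0, 0], 0.25],
  [[0.2, 0, -5], [0, 0, 0], 0.25],
  [[0, 0, -3], [0, 0, 0], 0.25],
  [[0, 0, 0], [0, 0, 0], 0.25],
])

```text
t: 2.6
ee_pos: [482.1, 409.5, 59.4]
eef_rot: [-1.576, -2.715, 0.006]
force: [0.7, -0.0, 1.3]
opening: 64.2
finger_force: 0.0
```

```bash
python3 - <<'E'
from h import *
c=shot("wrist"); save(c,"w2"); s=r.observe(); print(np.round(s["ee_pos"],1),s["opening"])
look(c,"buff_block")
# finger points in tool frame
v,u=np.mgrid[0:400,0:640]; P=cloud(c,(c["depth"]>0)&(v>150)); 
Rm=R.from_rotvec(s["eef_rot"]).as_matrix(); Q=(P-s["ee_pos"])@Rm
Q=Q[(abs(Q[:,0])<20)&(abs(Q[:,1])<70)&(Q[:,2]<25)&(Q[:,2]>-80)]
for sg in(-1,1):
    q=Q[Q[:,1]*sg>0]; print(sg,len(q),np.round(np.percentile(q[:,2],[50,90,98,99.8]),1)); t=q[q[:,2]>-20]; print(np.round([t[:,1].min(),t[:,1].max(),t[:,0].min(),t[:,0].max()],1))
E
```

```text
[483.6 410.1  61.9] 64.27910274048439
buff_block p0.75 [319. 203.] ztop 24.5 ctr 485.1 409.4 size 48.0 99.9 ang 29.2 mean [483.3 412.5  23.7] 8786
-1 2203 [-65.4 -50.4 -45.4 -43.2]Traceback (most recent call last):
  File "<stdin>", line 9, in <module>
    return umr_minimum(a, axis, None, out, keepdims, initial, where)
ValueError: zero-size array to reduction operation minimum which has no identity
```

View pics/w2.png

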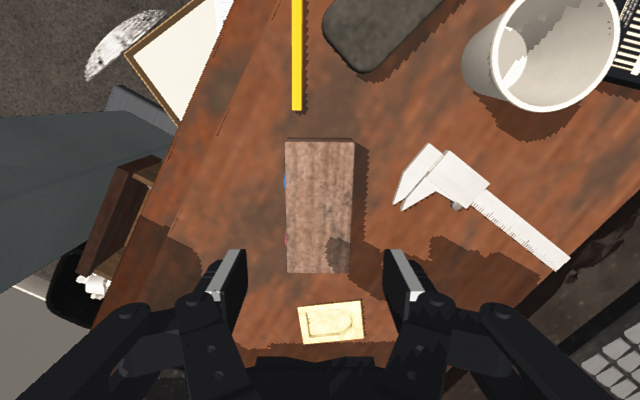

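The block sits centred between the fingers (285–355, 140–272), and the caliper is clear of the right finger. Descending.

Request:
jog_arm([
  [[0.2, 0, -3], [0, 0, 0], 0.25],
  [[0, 0, -2.5], [0, 0, 0], 0.25],
  [[0, 0, 0], [0, 0, 0], 0.25],
  [[0, 0, 0], [0, 0, 0], 0.6],
  [[0, 0, 0], [0, 0, 0], 0.6],
  [[0, 0, 0], [0, 0, 0], 0.6],
  [[0, 0, 0], [0, 0, 0], 0.6],
], newtons=40)

```text
t: 3.58
ee_pos: [487.0, 409.9, 7.4]
eef_rot: [1.58, 2.715, 0.001]
force: [1.0, -1.3, 0.1]
opening: 34.3
finger_force: 0.0
```

```bash
python3 - <<'E'
from h import *
c=shot("wrist"); save(c,"w3"); s=r.observe(); print(np.round(s["ee_pos"],1),s["opening"],s["finger_force"],s["force"])
look(c,"buff_block")
E
```

```text
[486.8 409.8   7.2] 34.09409245158718 0.0 [-0.00722027 -0.28060365  0.82919151]
buff_block p0.60 [314. 222.] ztop 24.4 ctr 485.1 409.2 size 48.1 100.3 ang 29.3 mean [482.8 414.8  23.6] 13400
```

View pics/w3.png

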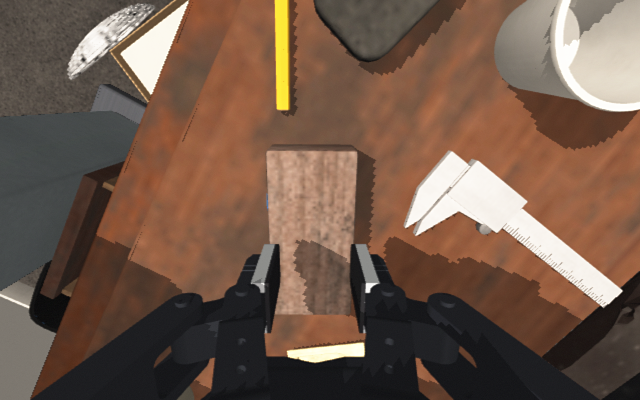

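```bash
python3 - <<'E'
from h import *
c=shot("wrist"); H=np.linalg.inv(np.array(c["hand_eye"])); print(c["f"],c["cx"],c["cy"])
for z in(0,-19,-40):
  for x in(11,0,-11):
    p=H@[x,17,z,1]; print(z,x,np.round([c["cx"]+c["f"]*p[0]/p[2],c["cy"]+c["f"]*p[1]/p[2]]))
print(np.round(c["depth"][270:340:10,255:390:10]))
E
```

```text
323.6914786747792 314.6760492900238 198.4913538204775
0 11 [343. 212.]
0 0 [343. 229.]
0 -11 [342. 245.]
-19 11 [346. 223.]
-19 0 [345. 242.]
-19 -11 [345. 260.]
-40 11 [350. 240.]
-40 0 [349. 260.]
-40 -11 [349. 280.]
[[127. 128. 139. 186. 184. 185. 186. 185. 187. 186. 136. 127. 136. 135.]
 [121. 121. 138. 188. 187. 187. 186. 189. 188. 188. 137. 121. 120. 128.]
 [112. 119. 141. 189. 190. 190. 190. 190. 190. 188. 136.   0. 112. 111.]
 [107. 121. 140. 191. 192. 191. 190. 192. 192. 190. 136. 120. 108. 107.]
 [102. 122. 194. 193. 193. 194. 194. 192. 194. 193. 137. 119. 102. 100.]
 [ 90. 123. 224. 224. 224. 225. 224. 226. 224. 225. 226. 120.  89.  90.]
 [ 87. 125. 227. 227. 227. 228. 227. 226. 226. 227. 228. 120.  86.  86.]]
```

```bash
python3 - <<'E'
from h import *
c=shot("wrist");H=np.array(c["hand_eye"])
for u,v in((268,247),(275,250),(275,270),(275,290),(275,305),(268,325),(262,290),(357,247),(357,270),(360,310),(366,330),(245,290)):
    d=c["depth"][v,u]; p=H@[d*(u-c["cx"])/c["f"],d*(v-c["cy"])/c["f"],d,1]; print(u,v,d,np.round(p[:3],1))
print(r.observe()["q"],r.observe()["ee_pos"])
E
```

```text
268 247 147.40926 [ 10.8 -21.2 -47.5]
275 250 144.08272 [ 10.9 -17.6 -50.9]
275 270 140.1563 [  4.4 -17.1 -57. ]
275 290 140.2419 [ -3.9 -17.1 -59.5]
275 305 139.11697 [ -9.4 -17.  -62.4]
268 325 124.397964 [ -7.7 -17.9 -77.3]
262 290 119.871346 [  7.7 -19.4 -77.3]
357 247 148.2424 [ 10.4  19.5 -46.7]
357 270 130.75647 [  9.2  17.2 -65.4]
360 310 121.83723 [ -0.6  17.1 -77.8]
366 330 87.69063 [  15.5   13.9 -108.5]
245 290 110.07433 [ 13.2 -23.6 -85.8]
[ 4.94642751e-01  2.60970568e-01 -6.59293560e-02  1.24389001e+00
 -4.16900935e-05  1.54843035e+00] [486.72708768 409.75768805   6.9111959 ]
```

By depth, the fingertips sit about 47 mm behind the stated TCP. They are still above the block, which explains the empty close, and the wrist-camera block height agrees with the other views. I'll check from the side camera before going lower.

```bash
python3 - <<'E'
from h import *
c=shot("side")
def proj(p):
    q=np.linalg.inv(c["W"])@[*p,1]; return np.round([c["cx"]+c["f"]*q[0]/q[2],c["cy"]+c["f"]*q[1]/q[2]])
for z in(7,54,100): print(z,proj([486,410,z]))
u,v=proj([486,410,30]).astype(int)
im=c["pixels"][v-80:v+50,u-80:u+80,::-1]; cv2.imwrite("pics/s3.png",cv2.resize(im,None,fx=4.5,fy=4.5,interpolation=2)); print(u-80,v-80)
E
```

```text
7 [277. 285.]
54 [277. 268.]
100 [277. 251.]
197 196
```

View pics/s3.png

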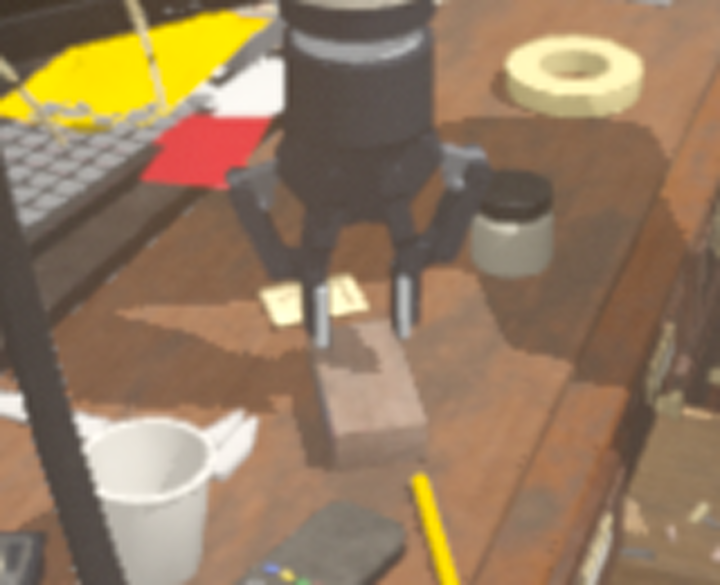

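Side view: the fingertips are at crop row ~340 (image row 271), about 45 mm up and clear of the block. So the true tips are about 40–47 mm above the reported TCP. I'll open and descend in steps, checking the force.

Request:
jog_arm([
  [[0, 0, 0], [0, 0, 0], 0.25],
  [[-0.1, 0, -1], [0, 0, 0], 0.25],
  [[0, 0, -2], [0, 0, 0], 0.25],
  [[0, 0, -1], [0, 0, 0], 0.25],
  [[0, 0, 0], [0, 0, 0], 0.25],
])

```text
t: 4.45
ee_pos: [484.5, 409.1, -34.9]
eef_rot: [-1.579, -2.714, 0.004]
force: [0.6, -0.1, -0.4]
opening: 64.2
finger_force: 0.0
```

```bash
cat >> h.py <<'E'
def tips(c):
    """lowest finger points (world z) near pads from wrist depth"""
    H=np.array(c["hand_eye"]); v,u=np.nonzero(c["depth"]>0); d=c["depth"][v,u]
    p=np.c_[d*(u-c["cx"])/c["f"],d*(v-c["cy"])/c["f"],d]@H[:3,:3].T+H[:3,3]
    W=p; k=(d<165)&(abs(p[:,0])<13)&(abs(p[:,1])<60)
    for s in(-1,1):
        q=p[k&(s*p[:,1]>0)]; print("tip",s,len(q),"toolz",np.round(np.percentile(q[:,2],[90,98,99.5]),1),"x",np.round(np.percentile(q[q[:,2]>q[:,2].max()-8][:,0],[2,98]),1),"y",np.round(abs(q[:,1]).min(),1))
E
python3 - <<'E'
from h import *
s=r.observe(); print(np.round(s["ee_pos"],1),s["opening"],s["force"])
c=shot("wrist"); save(c,"w4"); tips(c); look(c,"buff_block")
E
```

```text
[484.5 409.1 -34.9] 64.19312754809252 [ 0.58962695 -0.06537667 -0.42125272]
tip -1 18395 toolz [-50.4 -33.4 -32.9] x [-4.7 12.7] y 0.1
tip 1 18584 toolz [-48.5 -33.8 -33.3] x [-5.6 12.7] y 0.1
buff_block p0.95 [317. 256.] ztop 24.4 ctr 483.4 412.3 size 48.2 93.8 ang 29.2 mean [480.5 417.3  23.6] 21153
```

View pics/w4.png

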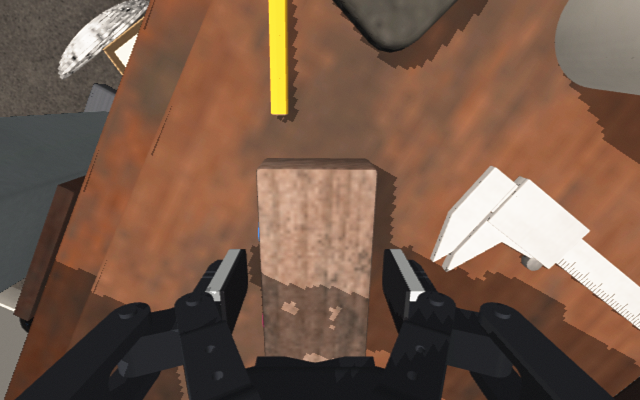

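The block lies between the fingers (258–376) and the tips are about 14 mm up. I'll go 7 mm lower and close.

Request:
jog_arm([
  [[0, 0, -0.7], [0, 0, 0], 0.25],
  [[0, 0, 0], [0, 0, 0], 0.6],
  [[0, 0, 0], [0, 0, 0], 0.6],
  [[0, 0, 0], [0, 0, 0], 0.6],
  [[0, 0, 0], [0, 0, 0], 0.6],
], newtons=40)

```text
t: 5.18
ee_pos: [485.7, 409.8, -40.1]
eef_rot: [1.58, 2.716, 0.0]
force: [0.2, -0.4, -0.3]
opening: 47.3
finger_force: 43.0
```

Grip holds (47.3 mm, 43 N). Lifting and carrying along an inner path.

Request:
jog_arm([
  [[0, 0, 4], [0, 0, 0], 0.6],
  [[0, 0, 5.5], [0, 0, 0], 0.6],
  [[-3.7, -3.2, 0.5], [0, 0, 0.08], 0.6],
  [[-3.7, -3.2, 0], [0, 0, 0.08], 0.6],
  [[-3.7, -3.2, 0], [0, 0, 0.08], 0.6],
  [[2, -5.2, 0], [0, 0, 0.08], 0.6],
  [[2, -5.2, 0], [0, 0, 0.08], 0.6],
  [[2, -5.2, 0], [0, 0, 0.08], 0.6],
  [[2, -5.2, 0], [0, 0, 0.08], 0.6],
  [[1.8, -5.2, 0], [0, 0, 0.08], 0.6],
  [[1.5, -5.2, 0], [0, 0, 0.08], 0.6],
  [[1, -5, 0], [0, 0, 0.08], 0.6],
])

```text
t: 6.68
ee_pos: [498.2, -50.2, 60.1]
eef_rot: [0.394, 3.116, 0.0]
force: [0.6, 0.5, -0.7]
opening: 47.2
finger_force: 43.1
```

Request:
jog_arm([
  [[0, -5, 0], [0, 0, 0.08], 0.6],
  [[0, -5, 0], [0, 0, 0.08], 0.6],
  [[0, -5, 0], [0, 0, 0.08], 0.6],
  [[0, -5, 0], [0, 0, 0.03], 0.6],
  [[0, -4, 0], [0, 0, 0], 0.6],
  [[0, 0, 0], [0, 0, 0], 0.6],
])

```text
t: 7.42
ee_pos: [497.3, -290.7, 59.8]
eef_rot: [-0.02, 3.142, -0.001]
force: [0.7, -0.1, -1.9]
opening: 46.8
finger_force: 43.1
```

```bash
python3 - <<'E'
from h import *
s=r.observe(); print(np.round(s["ee_pos"],1),s["opening"],np.round(R.from_rotvec(s["eef_rot"]).as_matrix(),3))
c=shot("wrist"); save(c,"w5")
for n in("steel_block","loupe","eraser","buff_block"): look(c,n)
c=shot("top")
for n in("steel_block","tape_roll","loupe"): look(c,n)
E
```

```text
[ 497.3 -290.7   59.8] 46.7535118709898 [[-1.    -0.013  0.   ]
 [-0.013  1.    -0.   ]
 [-0.    -0.    -1.   ]]
steel_block p0.73 [430. 170.] ztop 22.5 ctr 481.0 -199.4 size 70.8 70.0 ang 88.2 mean [ 473.6 -203.8   21.7] 6446
loupe p0.72 [452. 200.] ztop 56.9 ctr 483.3 -203.0 size 33.1 32.5 ang 45.1 mean [ 482.7 -203.7   56. ] 2264
eraser p0.44 [368. 324.] ztop 50.4 ctr 575.0 -249.8 size 14.3 3.9 ang 6.5 mean [ 575.2 -249.9   49.7] 73
buff_block p0.82 [316. 254.] ztop 124.6 ctr 491.4 -291.0 size 88.7 48.3 ang 0.7 mean [ 485.9 -291.   123.8] 21869
steel_block p0.81 [382. 218.] ztop 26.0 ctr 482.4 -201.0 size 68.9 68.9 ang 0.2 mean [ 488.7 -189.4   24.1] 152
tape_roll p0.79 [319. 214.] ztop 21.1 ctr 480.8 -5.8 size 90.9 87.4 ang 1.7 mean [481.3  -5.2  19.5] 287
loupe none
```

View pics/w5.png

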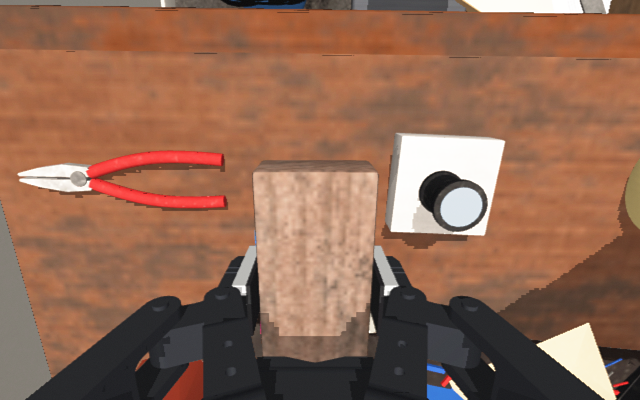

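The held block (255–378) is centred in the fingers at about (497,-291). The steel block is right of it at (445,185), with the loupe on top at (458,205). The pliers are clear on the left. Lowering.

Request:
jog_arm([
  [[-1.7, 0.1, -3], [0, 0, -0.02], 0.6],
  [[0, 0, -4], [0, 0, 0], 0.6],
  [[0, 0, -2], [0, 0, 0], 0.6],
  [[0, 0, -0.9], [0, 0, 0], 0.6],
  [[0, 0, 0], [0, 0, 0], 0.6],
])

```text
t: 8.5
ee_pos: [481.2, -287.5, -38.5]
eef_rot: [0.006, 3.141, -0.001]
force: [-0.2, -0.5, -1.1]
opening: 46.7
finger_force: 43.1
```

Request:
jog_arm([
  [[0, 0, -0.15], [0, 0, 0], 0.6],
  [[0, 0, 0], [0, 0, 0], 0.33],
  [[0, 0, 0], [0, 0, 0], 0.33],
  [[0, 0, 3], [0, 0, 0], 0.33],
  [[0, 0, 5], [0, 0, 0], 0.33],
  [[0, 0, 5], [0, 0, 0], 0.33],
  [[-2, 3, 0], [0, 0, 0], 0.33],
  [[0, 2, 0], [0, 0, 0], 0.33],
  [[0, 0, 0], [0, 0, 0], 0.33],
])

```text
t: 9.62
ee_pos: [461.0, -236.0, 89.1]
eef_rot: [-0.004, -3.142, -0.001]
force: [0.4, -0.1, -0.4]
opening: 57.2
finger_force: 0.0
```

```bash
python3 - <<'E'
from h import *
s=r.observe(); print(np.round(s["ee_pos"],1),s["opening"],np.round(R.from_rotvec(s["eef_rot"]).as_matrix()[:,1],3))
c=shot("wrist"); save(c,"w6")
for n in("steel_block","loupe","eraser","buff_block"): look(c,n)
E
```

```text
[ 461.  -236.    89.1] 57.20500668808311 [0.002 1.    0.   ]
steel_block p0.70 [357. 202.] ztop 22.6 ctr 480.8 -199.4 size 69.8 70.4 ang 88.1 mean [ 471.6 -200.8   21.7] 4561
loupe p0.82 [358. 233.] ztop 56.8 ctr 482.8 -202.8 size 32.1 31.8 ang 39.6 mean [ 482.3 -203.2   56. ] 1469
eraser p0.84 [289. 320.] ztop 49.8 ctr 574.7 -253.5 size 16.6 27.8 ang 9.9 mean [ 573.4 -253.3   49.1] 540
buff_block p0.89 [254. 211.] ztop 24.5 ctr 481.3 -288.1 size 48.4 100.0 ang 89.4 mean [ 473.6 -286.3   23.7] 5969
```

View pics/w6.png

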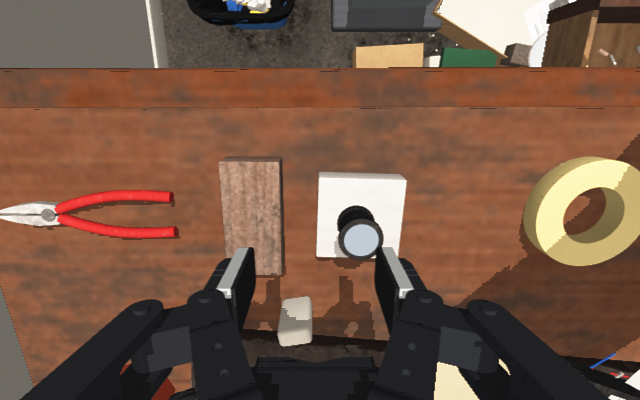

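The block is placed at (481,-288), nearly parallel to the steel block (481,-199). Loupe glass at pixel (360,238). Now grasping the loupe.

Request:
jog_arm([
  [[2.2, 3.3, 0], [0, 0, 0], 0.33],
  [[0, 0, -4], [0, 0, 0], 0.33],
  [[0, 0, -4], [0, 0, 0], 0.33],
  [[0, 0, -2.2], [0, 0, 0], 0.33],
  [[0, 0, 0], [0, 0, 0], 0.33],
  [[0, 0, 0], [0, 0, 0], 0.7],
  [[0, 0, 0], [0, 0, 0], 0.7],
  [[0, 0, 0], [0, 0, 0], 0.7],
  [[0, 0, 0], [0, 0, 0], 0.7],
], newtons=25)

```text
t: 11.0
ee_pos: [483.8, -205.1, -11.1]
eef_rot: [0.006, 3.14, -0.003]
force: [0.0, -0.7, 6.1]
opening: 31.9
finger_force: 25.3
```

Request:
jog_arm([
  [[0, 0, 1.5], [0, 0, 0], 0.7],
  [[0, 0, 3.5], [0, 0, 0], 0.7],
  [[0, -4.2, 0], [0, 0, 0], 0.7],
  [[-0.1, -4.3, 0], [0, 0, 0], 0.7],
  [[0, 0, 0], [0, 0, 0], 0.7],
])

```text
t: 11.62
ee_pos: [481.7, -291.8, 38.4]
eef_rot: [0.01, 3.141, -0.002]
force: [-0.2, 0.8, -1.6]
opening: 32.1
finger_force: 25.1
```

```bash
python3 - <<'E'
from h import *
s=r.observe(); print(np.round(s["ee_pos"],1),s["opening"],s["force"])
c=shot("wrist"); save(c,"w7")
for n in("steel_block","loupe","buff_block"): look(c,n)
E
```

```text
[ 481.7 -291.8   38.4] 32.126674837676376 [-0.16348608  0.82468762 -1.60079858]
steel_block p0.87 [454. 209.] ztop 22.5 ctr 481.1 -199.5 size 70.7 70.5 ang 88.1 mean [ 478.8 -200.1   21.7] 10846
loupe p0.72 [316. 280.] ztop 106.3 ctr 481.5 -292.1 size 32.3 33.5 ang 84.6 mean [ 480.  -291.9  105.5] 4534
buff_block p0.68 [321. 185.] ztop 24.5 ctr 472.1 -288.0 size 48.0 81.3 ang 89.3 mean [ 460.3 -287.4   23.7] 6923
```

View pics/w7.png

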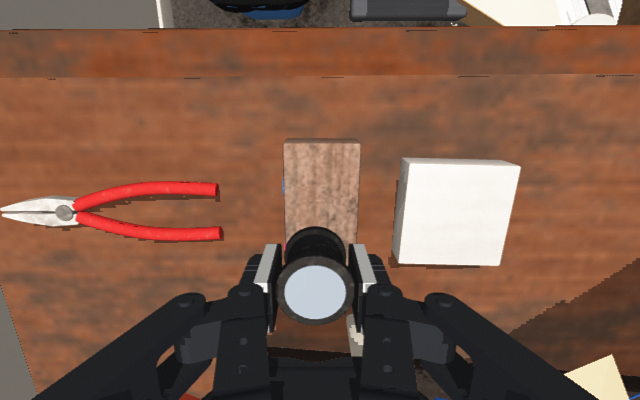

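The loupe (316,290) is held upright, 4 mm right of the buffing block's middle. The steel block is clear. Correcting and lowering.

Request:
jog_arm([
  [[0, 0.4, -2], [0, 0, 0], 0.7],
  [[0, 0, -2], [0, 0, 0], 0.7],
  [[0, 0, -0.6], [0, 0, 0], 0.7],
  [[0, 0, -0.1], [0, 0, 0], 0.7],
  [[0, 0, 0], [0, 0, 0], 0.7],
])

```text
t: 12.45
ee_pos: [481.5, -284.4, -9.8]
eef_rot: [-0.005, -3.141, -0.002]
force: [-2.4, 3.7, 6.6]
opening: 32.2
finger_force: 26.3
```

Request:
jog_arm([
  [[0, 0, 0], [0, 0, 0], 0.5],
  [[0, 0, 0], [0, 0, 0], 0.33],
  [[0, 0, 0], [0, 0, 0], 0.33],
  [[0, 0, 3], [0, 0, 0], 0.33],
  [[0, 0, 5], [0, 0, 0], 0.33],
  [[-2, 3, 3], [0, 0, 0], 0.33],
  [[0, 2, 0], [0, 0, 0], 0.33],
  [[0, 0, 0], [0, 0, 0], 0.33],
])

```text
t: 13.45
ee_pos: [461.9, -234.2, 99.9]
eef_rot: [0.004, 3.141, 0.0]
force: [-0.3, -0.0, -0.8]
opening: 57.3
finger_force: 0.0
```

```bash
python3 - <<'E'
from h import *
s=r.observe(); print(np.round(s["ee_pos"],1),s["opening"],s["force"])
c=shot("wrist"); save(c,"w8")
for n in("steel_block","loupe","buff_block","eraser"): look(c,n)
E
```

```text
[ 461.9 -234.2   99.9] 57.28207970457669 [-0.31348063 -0.03073693 -0.78140128]
steel_block p0.75 [355. 210.] ztop 22.6 ctr 481.0 -199.3 size 70.1 70.2 ang 88.2 mean [ 478.8 -199.9   21.8] 6231
loupe p0.59 [247. 226.] ztop 58.9 ctr 480.1 -284.4 size 32.6 30.4 ang 79.3 mean [ 479.8 -284.3   58.1] 1381
buff_block p0.95 [257. 190.] ztop 24.6 ctr 481.5 -288.1 size 48.2 99.8 ang 89.4 mean [ 467.8 -285.2   23.7] 3957
eraser p0.59 [292. 311.] ztop 49.9 ctr 574.9 -253.3 size 16.6 27.1 ang 7.9 mean [ 573.6 -253.3   49.1] 501
```

Loupe is standing on the buffing block, 4 mm off its middle. Now to the tile.

Request:
jog_arm([
  [[-0.4, 5.1, 0], [0, 0, 0.06], 0.33],
  [[-0.4, 5.1, 0], [0, 0, 0.06], 0.33],
  [[-0.4, 5.1, 0], [0, 0, 0.06], 0.33],
  [[-0.4, 5.1, 0], [0, 0, 0.06], 0.33],
  [[-0.4, 5.1, 0], [0, 0, 0.06], 0.33],
  [[1, 5, 0], [0, 0, 0.06], 0.33],
  [[1, 5, 0], [0, 0, 0.06], 0.33],
  [[2, 5, 0], [0, 0, 0.06], 0.33],
  [[2, 5, 0], [0, 0, 0.06], 0.33],
  [[2, 5, 0], [0, 0, 0.06], 0.33],
  [[2.4, 5, 0], [0, 0, 0.07], 0.33],
  [[0, 0, 0], [0, 0, 0], 0.33],
])

```text
t: 15.2
ee_pos: [545.8, 322.0, 97.3]
eef_rot: [1.031, -2.964, -0.001]
force: [-0.1, -0.1, 0.1]
opening: 57.2
finger_force: 0.0
```

```bash
python3 - <<'E'
from h import *
s=r.observe(); y=R.from_rotvec(s["eef_rot"]).as_matrix()[:,1]; print(np.round(s["ee_pos"],1),s["opening"],"yaw",np.degrees(np.arctan2(y[1],y[0])))
c=shot("wrist"); save(c,"w9")
for n in("tile","jar"): look(c,n)
E
```

```text
[545.8 322.   97.3] 57.20270697518956 yaw 128.35514156418833
tile p0.73 [312. 187.] ztop 5.2 ctr 549.2 319.9 size 53.5 38.2 ang 37.1 mean [549.6 320.    4. ] 1807
jar none
```

View pics/w9.png

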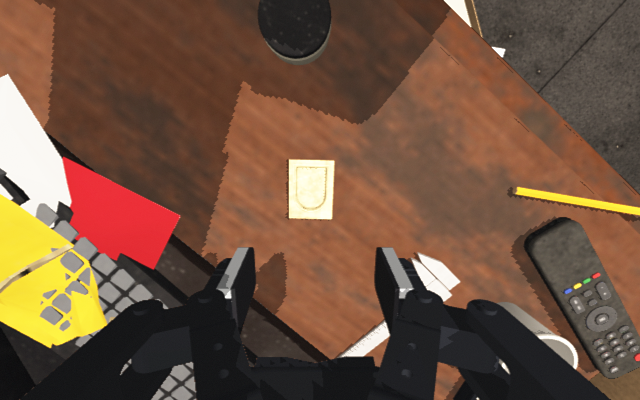

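The tile (311,189) is square with the fingers. I'll centre, pre-close and approach, then check tip height.

Request:
jog_arm([
  [[0.35, -0.2, -4.5], [0, 0, -0.02], 0.45],
  [[0, 0, -5], [0, 0, 0], 0.45],
  [[0, 0, -3.5], [0, 0, 0], 0.45],
  [[0, 0, 0], [0, 0, 0], 0.45],
])

```text
t: 15.85
ee_pos: [546.8, 315.7, -31.9]
eef_rot: [0.993, -2.975, 0.0]
force: [0.5, -0.8, 0.7]
opening: 46.9
finger_force: 0.0
```

```bash
python3 - <<'E'
from h import *
s=r.observe(); print(np.round(s["ee_pos"],1),s["opening"],np.round(s["force"],1))
c=shot("wrist"); save(c,"w10"); look(c,"tile")
H=np.array(c["hand_eye"]); v,u=np.nonzero(c["depth"]>0); d=c["depth"][v,u]
p=np.c_[d*(u-c["cx"])/c["f"],d*(v-c["cy"])/c["f"],d]@H[:3,:3].T+H[:3,3]
z=s["ee_pos"][2]-p[:,2]
for sg in(-1,1):
    k=(abs(p[:,0])<14)&(sg*p[:,1]>20)&(sg*p[:,1]<45)&(z>1); q=p[k]; print(np.round(np.percentile(z[k],[.5,1,2,5,10,20,50]),1))
E
```

```text
[546.8 315.7 -31.9] 46.86927187891461 [ 0.5 -0.8  0.7]
tile p0.91 [318. 264.] ztop 5.1 ctr 549.2 319.9 size 54.4 38.8 ang 36.9 mean [548.7 319.5   3.9] 5350
[12.  12.9 15.4 19.6 25.5 35.1 56.9]
[ 3.9  4.4  5.8 17.1 23.8 34.4 57.2]
```

View pics/w10.png

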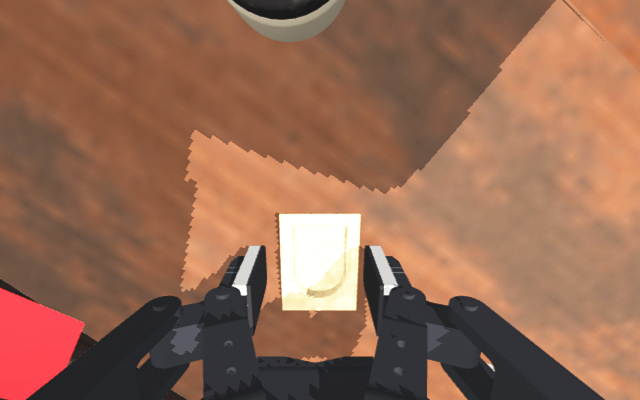

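Tips are about 12 mm up and the tile (320,262) is about 2 mm off-centre. Correcting and going down.

Request:
jog_arm([
  [[0.2, 0.3, 0], [0, 0, 0], 0.45],
  [[0, 0, -0.7], [0, 0, 0], 0.45],
  [[0, 0, -0.2], [0, 0, 0], 0.45],
  [[0, 0, 0], [0, 0, 0], 0.45],
], newtons=25)

```text
t: 16.45
ee_pos: [551.0, 320.7, -38.9]
eef_rot: [0.997, -2.978, -0.0]
force: [-0.3, -1.0, -0.7]
opening: 46.9
finger_force: 0.0
```

Request:
jog_arm([
  [[0, 0, -0.3], [0, 0, 0], 0.45],
  [[0, 0, 0], [0, 0, 0], 0.45],
])

```text
t: 16.7
ee_pos: [551.2, 320.8, -41.7]
eef_rot: [0.997, -2.979, -0.0]
force: [0.2, -0.3, 0.2]
opening: 46.9
finger_force: 0.0
```

Tips are about 2 mm up with no contact. Closing.

Request:
jog_arm([
  [[0, 0, 0], [0, 0, 0], 0.5],
  [[0, 0, 0], [0, 0, 0], 0.65],
  [[0, 0, 0], [0, 0, 0], 0.65],
  [[0, 0, 0], [0, 0, 0], 0.65],
])

```text
t: 17.2
ee_pos: [552.1, 321.1, -40.4]
eef_rot: [-0.997, 2.977, 0.0]
force: [-0.2, 0.4, 6.9]
opening: 37.4
finger_force: 29.1
```

Request:
jog_arm([
  [[0, 0, 2], [0, 0, 0], 0.65],
  [[0, 0, 5], [0, 0, 0], 0.65],
  [[-1.8, -5, 3], [0, 0, -0.06], 0.65],
  [[-1.8, -5, 0], [0, 0, -0.07], 0.65],
  [[-1.8, -5, 0], [0, 0, -0.07], 0.65],
  [[-1.8, -5, 0], [0, 0, -0.07], 0.65],
  [[-1.8, -5, 0], [0, 0, -0.07], 0.65],
  [[-1.8, -5, 0], [0, 0, -0.07], 0.65],
  [[0.9, -5.5, 0], [0, 0, -0.07], 0.65],
  [[0.9, -5.5, 0], [0, 0, -0.07], 0.65],
  [[0.9, -5.5, 0], [0, 0, -0.07], 0.65],
  [[0.9, -5.4, 0], [0, 0, -0.06], 0.65],
])

```text
t: 18.7
ee_pos: [479.5, -200.4, 59.7]
eef_rot: [0.057, 3.14, -0.001]
force: [0.6, 0.9, -0.3]
opening: 37.6
finger_force: 25.4
```

```bash
python3 - <<'E'
from h import *
s=r.observe(); y=R.from_rotvec(s["eef_rot"]).as_matrix()[:,1]; print(np.round(s["ee_pos"],1),s["opening"],"yaw",np.degrees(np.arctan2(y[1],y[0])))
c=shot("wrist"); save(c,"w11")
for n in("tile","steel_block","loupe","buff_block"): look(c,n)
E
```

```text
[ 479.5 -200.4   59.7] 37.5825386409327 yaw 87.91781686404794
tile p0.62 [316. 257.] ztop 105.4 ctr 477.1 -200.5 size 38.6 54.2 ang 88.0 mean [ 476.4 -200.4  104.2] 5923
steel_block p0.74 [317. 184.] ztop 22.6 ctr 476.8 -199.4 size 69.6 62.0 ang 88.2 mean [ 463.6 -197.6   21.7] 4687
loupe p0.80 [184. 228.] ztop 58.8 ctr 481.2 -284.5 size 32.5 33.2 ang 35.4 mean [ 480.3 -283.9   58. ] 2137
buff_block p0.62 [204. 190.] ztop 24.4 ctr 481.6 -287.8 size 48.2 100.2 ang 89.5 mean [ 472.6 -284.9   23.6] 6106
```

View pics/w11.png

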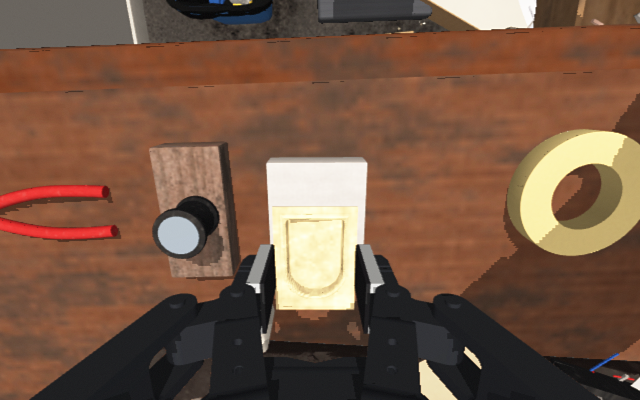

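Tile (316,257) is held level and square over the steel block. Lowering.

Request:
jog_arm([
  [[0.4, 0.1, -3], [0, 0, 0], 0.65],
  [[0, 0, -3], [0, 0, 0], 0.65],
  [[0, 0, -1.3], [0, 0, 0], 0.65],
  [[0, 0, -0.3], [0, 0, 0], 0.65],
  [[0, 0, 0], [0, 0, 0], 0.65],
])

```text
t: 19.58
ee_pos: [483.8, -197.3, -16.6]
eef_rot: [0.052, 3.14, -0.001]
force: [0.1, 0.0, 0.0]
opening: 37.8
finger_force: 25.4
```

```bash
python3 - <<'E'
from h import *
s=r.observe(); print(np.round(s["ee_pos"],1),s["opening"],s["force"])
c=shot("wrist"); look(c,"tile")
E
```

```text
[ 483.8 -197.3  -16.6] 37.819732549701264 [0.10589952 0.02032507 0.01884384]
tile p0.55 [315. 255.] ztop 29.1 ctr 481.1 -197.4 size 38.7 54.5 ang 88.1 mean [ 480.2 -197.5   27.9] 5990
```

Request:
jog_arm([
  [[0, -0.1, -0.15], [0, 0, 0], 0.65],
  [[0, 0, 0], [0, 0, 0], 0.65],
  [[0, 0, 0], [0, 0, 0], 0.5],
  [[0, 0, 0], [0, 0, 0], 0.42],
  [[0, 0, 0], [0, 0, 0], 0.42],
  [[0, 0, 3], [0, 0, 0], 0.42],
  [[0, 0, 4], [0, 0, 0], 0.33],
  [[-1, 0, 5], [0, 0, 0], 0.33],
  [[0, 0, 0], [0, 0, 0], 0.33],
])

```text
t: 20.8
ee_pos: [475.1, -199.8, 105.2]
eef_rot: [0.053, 3.136, -0.006]
force: [-0.3, -0.3, -1.4]
opening: 57.2
finger_force: 0.0
```

```bash
python3 - <<'E'
from h import *
s=r.observe(); y=R.from_rotvec(s["eef_rot"]).as_matrix()[:,1]; print(np.round(s["ee_pos"],1),s["opening"],"yaw",np.degrees(np.arctan2(y[1],y[0])))
c=shot("wrist"); save(c,"w12")
for n in("tile","steel_block","loupe","buff_block","tape_roll","eraser"): look(c,n)
E
```

```text
[ 475.1 -199.8  105.2] 57.16226707177107 yaw 88.05536223291396
tile p0.59 [260. 296.] ztop 49.9 ctr 574.4 -251.6 size 15.5 24.1 ang 11.1 mean [ 573.4 -250.5   49.2] 395
steel_block p0.57 [314. 171.] ztop 22.6 ctr 480.6 -199.4 size 70.1 69.6 ang 88.2 mean [ 476.5 -199.8   21.7] 3540
loupe p0.80 [209. 210.] ztop 58.8 ctr 481.2 -284.5 size 32.0 32.9 ang 42.3 mean [ 480.6 -283.9   58. ] 1439
buff_block p0.58 [218. 181.] ztop 24.5 ctr 481.5 -287.8 size 48.1 100.0 ang 89.4 mean [ 473.3 -285.5   23.6] 4340
tape_roll p0.68 [553. 189.] ztop 18.6 ctr 479.3 -4.6 size 94.4 93.3 ang 82.1 mean [476.9  -5.3  17.7] 6834
eraser p0.75 [260. 297.] ztop 50.0 ctr 573.9 -252.2 size 14.4 25.0 ang 9.8 mean [ 573.2 -250.9   49.2] 400
```

The network's "tile" here is really the eraser. I'll check the tile by depth on the steel block, then go on to the jar.

```bash
python3 - <<'E'
from h import *
c=shot("wrist"); P=cloud(c,np.ones((400,640),bool))
for lo,hi in((25,33),(19.5,24.5)):
    k=(abs(P[:,0]-481)<40)&(abs(P[:,1]+199)<40)&(P[:,2]>lo)&(P[:,2]<hi); Q=P[k]; print(len(Q),cv2.minAreaRect(Q[:,:2].astype(np.float32)),np.median(Q[:,2]))
E
```

```text
1588 ((481.3245849609375, -198.80838012695312), (38.54231262207031, 53.84086227416992), 88.07488250732422) 26.57562906608159
4871 ((480.8466796875, -199.33563232421875), (70.08609771728516, 70.01506042480469), 88.18509674072266) 21.93029406982936
```

Request:
jog_arm([
  [[-1, 5, 0], [0, 0, 0.08], 0.1],
  [[-1, 5, 0], [0, 0, 0.08], 0.1],
  [[-1, 5, 0], [0, 0, 0.08], 0.1],
  [[-1, 5, 0], [0, 0, 0.08], 0.1],
  [[0, 5, 0], [0, 0, 0.08], 0.1],
  [[0, 5, 0], [0, 0, 0.05], 0.1],
  [[0, 5, 0], [0, 0, 0], 0.1],
  [[1, 5, 0], [0, 0, 0], 0.1],
  [[0.5, 1.5, 0], [0, 0, 0], 0.1],
  [[0, 0, 0], [0, 0, 0], 0.1],
])

```text
t: 22.45
ee_pos: [447.9, 217.1, 100.3]
eef_rot: [0.651, -3.072, 0.0]
force: [0.8, -0.1, -0.6]
opening: 76.8
finger_force: 0.0
```

```bash
python3 - <<'E'
from h import *
s=r.observe(); y=R.from_rotvec(s["eef_rot"]).as_matrix()[:,1]; print(np.round(s["ee_pos"],1),s["opening"],"yaw",np.degrees(np.arctan2(y[1],y[0])),np.round(s["q"],2))
c=shot("wrist")
for n in("jar","tape_roll"): look(c,n)
E
```

```text
[447.9 217.1 100.3] 76.83331482354922 yaw 113.94035056598234 [ 0.19 -0.21 -0.37  1.41 -0.   -0.23]
jar p0.94 [329. 214.] ztop 50.1 ctr 455.2 233.3 size 46.4 45.9 ang 89.9 mean [454.6 233.   49.2] 2712
tape_roll p0.65 [ 72. 108.] ztop 18.5 ctr 478.5 2.0 size 93.6 82.4 ang 8.2 mean [476.    0.5  17.6] 7583
```

The tile is flat and square on the steel block, within 1 mm. Now grasping the jar.

Request:
jog_arm([
  [[0.7, 1.6, -3], [0, 0, 0], 0.1],
  [[0, 0, -4], [0, 0, 0], 0.1],
  [[0, 0, -4], [0, 0, 0], 0.1],
  [[0, 0, -2.2], [0, 0, 0], 0.15],
  [[0, 0, 0], [0, 0, 0], 0.15],
  [[0, 0, 0], [0, 0, 0], 0.6],
  [[0, 0, 0], [0, 0, 0], 0.6],
  [[0, 0, 0], [0, 0, 0], 0.6],
  [[0, 0, 0], [0, 0, 0], 0.6],
], newtons=30)

```text
t: 23.72
ee_pos: [456.6, 232.7, -29.3]
eef_rot: [-0.648, 3.071, -0.001]
force: [-1.0, -2.7, 7.1]
opening: 48.0
finger_force: 31.7
```

Request:
jog_arm([
  [[0, 0, 2], [0, 0, 0], 0.6],
  [[0, 0, 5], [0, 0, 0], 0.6],
  [[0, -4, 2], [0, 0, 0.14], 0.6],
  [[0, -4.5, 0], [0, 0, 0.14], 0.6],
  [[0, -4.5, 0], [0, 0, 0.15], 0.6],
  [[0.4, -4.5, 0], [0, 0, 0.15], 0.6],
  [[0.5, -4.5, 0], [0, 0, 0.15], 0.6],
  [[0.5, -4.5, 0], [0, 0, 0.14], 0.6],
  [[0.5, -4, 0], [0, 0, 0.14], 0.6],
  [[0.5, -3, 0], [0, 0, 0.14], 0.6],
  [[0, 0, 0], [0, 0, 0], 0.6],
])

```text
t: 25.1
ee_pos: [479.6, -104.1, 59.4]
eef_rot: [-2.214, 2.228, -0.001]
force: [0.1, 0.7, -1.8]
opening: 47.9
finger_force: 31.5
```

```bash
python3 - <<'E'
from h import *
s=r.observe(); y=R.from_rotvec(s["eef_rot"]).as_matrix()[:,1]; print(np.round(s["ee_pos"],1),s["opening"],"yaw",np.degrees(np.arctan2(y[1],y[0])))
c=shot("wrist")
for n in("jar","tape_roll","steel_block"): look(c,n)
c=shot("top"); look(c,"tape_roll")
E
```

```text
[ 479.6 -104.1   59.4] 47.857631627622226 yaw 179.6355309182419
jar p0.97 [315. 288.] ztop 138.6 ctr 479.7 -105.0 size 46.9 46.4 ang 76.6 mean [ 479.7 -106.9  137.9] 10575
tape_roll p0.60 [333. 356.] ztop 18.5 ctr 478.3 20.4 size 90.1 29.8 ang 3.2 mean [474.6  24.   17.8] 518
steel_block p0.83 [318.  34.] ztop 22.6 ctr 481.2 -199.3 size 70.1 70.1 ang 88.3 mean [ 480.7 -202.    21.7] 7130
tape_roll p0.71 [317. 214.] ztop 21.6 ctr 490.1 12.8 size 49.8 89.7 ang 58.5 mean [488.6  13.2  19.9] 142
```

Request:
jog_arm([
  [[0, 0.3, -3], [0, 0, 0], 0.6],
  [[0, 0, -3.5], [0, 0, 0], 0.6],
  [[0, 0, -1.7], [0, 0, 0], 0.6],
  [[0, 0, -0.5], [0, 0, 0], 0.6],
  [[0, 0, 0], [0, 0, 0], 0.6],
])

```text
t: 26.02
ee_pos: [479.7, -99.3, -27.4]
eef_rot: [-2.216, 2.226, -0.001]
force: [-0.7, -0.6, -0.6]
opening: 47.9
finger_force: 31.5
```

```bash
python3 - <<'E'
from h import *
s=r.observe(); print(np.round(s["ee_pos"],1),s["opening"],s["force"])
c=shot("wrist"); look(c,"jar")
E
```

```text
[479.7 -99.3 -27.4] 47.897109386796686 [-0.73684446 -0.56358703 -0.60653099]
jar p0.67 [315. 287.] ztop 51.8 ctr 479.7 -100.1 size 46.2 46.9 ang 8.1 mean [ 479.8 -102.1   51.1] 10581
```

Still about 1.7 mm up. I'll lower, release, and back out upwards.

Request:
jog_arm([
  [[0, -0.1, -0.15], [0, 0, 0], 0.6],
  [[0, 0, 0], [0, 0, 0], 0.6],
  [[0, 0, 0], [0, 0, 0], 0.4],
  [[0, 0, 0], [0, 0, 0], 0.25],
  [[0, 0, 0], [0, 0, 0], 0.25],
  [[0, 0, 4], [0, 0, 0], 0.25],
  [[0, 0, 5], [0, 0, 0], 0.25],
  [[0, 0, 5], [0, 0, 0], 0.25],
  [[-3, 0, 5], [0, 0, 0], 0.25],
  [[-3, 0, 3], [0, 0, 0], 0.25],
  [[-3, 0, 0], [0, 0, 0], 0.25],
  [[0, 0, 0], [0, 0, 0], 0.25],
])

```text
t: 27.62
ee_pos: [388.7, -100.5, 191.2]
eef_rot: [-2.215, 2.227, -0.003]
force: [1.5, -0.2, 0.1]
opening: 64.0
finger_force: 0.0
```

```bash
python3 - <<'E'
from h import *
s=r.observe(); print(np.round(s["ee_pos"],1),s["force"])
c=shot("wrist"); save(c,"w13")
for n in("jar","tape_roll","steel_block","loupe","buff_block","eraser","pliers"): look(c,n)
P=cloud(c,np.ones((400,640),bool)); k=(abs(P[:,0]-481)<40)&(abs(P[:,1]+199)<40)&(P[:,2]>25)&(P[:,2]<33); print("tile",k.sum(),cv2.minAreaRect(P[k][:,:2].astype(np.float32)))
c=shot("top"); save(c,"top13")
for n in NAMES: look(c,n)
E
```

```text
[ 388.7 -100.5  191.2] [ 1.48497706 -0.22610735  0.11145525]
jar p0.70 [232. 174.] ztop 50.2 ctr 479.4 -101.5 size 45.5 45.9 ang 42.6 mean [ 479.2 -102.1   49.3] 1570
tape_roll p0.93 [253. 234.] ztop 18.7 ctr 477.7 -8.8 size 84.3 92.6 ang 63.0 mean [475.9 -13.8  17.7] 2579
steel_block p0.92 [230.  55.] ztop 22.8 ctr 481.2 -199.1 size 70.0 70.4 ang 88.4 mean [ 479.3 -200.8   21.8] 2818
loupe none
buff_block p0.56 [221.   6.] ztop 23.8 ctr 481.9 -264.8 size 3.3 99.5 ang 89.8 mean [ 480.7 -264.8   22.9] 409
eraser p0.65 [116.  13.] ztop 49.9 ctr 574.8 -250.3 size 16.5 21.7 ang 8.8 mean [ 574.1 -250.    49.1] 478
pliers none
tile 1207 ((481.5649108886719, -198.6025848388672), (38.571617126464844, 53.9724006652832), 87.94689178466797)
steel_block p0.67 [406. 189.] ztop 52.7 ctr 576.7 -255.0 size 13.5 24.9 ang 1.9 mean [ 576.2 -255.8   51.7] 30
tape_roll p0.74 [328. 213.] ztop 21.1 ctr 482.2 -7.4 size 90.6 86.6 ang 45.7 mean [482.8  -7.4  19.3] 322
buff_block p0.53 [417. 207.] ztop 27.3 ctr 524.3 -295.7 size 42.4 22.5 ang 57.0 mean [ 520.6 -297.2   25.6] 55
loupe none
tile none
jar none
eraser p0.45 [408. 189.] ztop 53.0 ctr 574.9 -253.4 size 10.0 21.5 ang 1.9 mean [ 575.  -253.2   51.8] 22
pliers p0.74 [468. 219.] ztop 12.5 ctr 480.9 -435.0 size 37.6 140.6 ang 1.3 mean [ 479.3 -442.4   10.8] 123
```

View pics/w13.png

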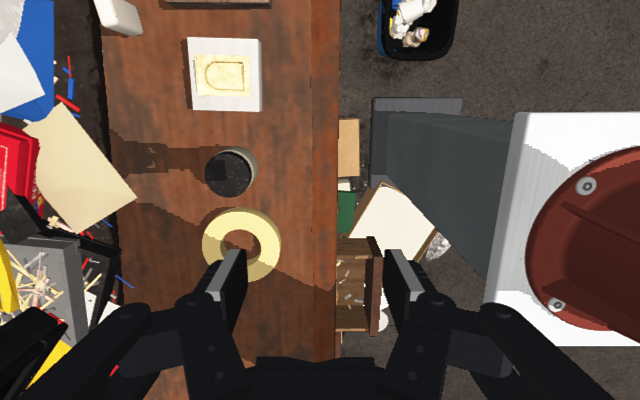

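The jar (231,172) stands between the steel block with its tile (224,74) and the tape (241,245), in line and clear of both. All measurements are within tolerance, so I'm handing in.

```bash
python3 -c "
from bench import r
print(r.hand_in())"
```

```text
the job is handed in; nothing more can be done
None
```

The job is handed in with everything in place and within tolerance by my last camera measurements; the hand-in returned no verdict, and the loupe, last measured before the jar was moved, was not in the final views.

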